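# Let the bench winder back and set its pawl

### The job

The spring-loaded bench winder was left wound up: press the thumb pad of its release lever, feeling for the point where the pawl's nose is held clear of the ratchet wheel and without bearing down hard on the stop, and let the spring turn the drum back. Let go in time for the pawl to drop into the tooth that holds the crank straight up; the crank must not run past upright. Do not touch the drum, wheel or crank, and leave the other things on the bench where they are.

Things in the scene. Friction and masses are not known exactly. Their poses are not given: they have to be found in the camera images.
- winder: Grey iron stand of the winder, fixed to the bench: base 160 (own x) by 250 mm (own y, -95 to +155), 14 mm thick, with bearing posts. Origin: underside, below the drum's axle, which is 105 mm up. Own z up; own x along the axle, towards its end with the ratchet wheel and crank; own y to the side of the pawl's pivot. Place and yaw vary.
- drum (a joint): Drum with 12-tooth ratchet wheel and crank, rad. 0: crank straight up and held by a tooth; others hold every 0.524. Wound = larger: the crank leans from the top to the side away from the pawl. Starts 3 to 5 teeth wound (may creep onto that tooth for 2.5 s). Pawl lifted, a spring turns it down to 0 and on, at 0.18 to 0.22 rad/s; pawl let go between teeth, it slows and stops at the next lower.
- crank_knob (a point): Middle of the dark wooden crank handle, 18 mm thick and 42 mm long, 55 mm from the axle, pointing away from the ratchet wheel. It turns with the drum and is highest (160 mm above the bench) at drum 0.
- lever: Steel release lever above the pawl's tail, on the same pin. Pressed, it first swings freely (1 N, an unknown 1 to 12 mm of play at the pad), then its brass screw tips the pawl: 4 to 10 N at the pad while the nose bears the drum's load, 3 N once free; within 1.5 mm a rubber stop follows, some 9 N per mm. 12 to 14 N is safely on the stop; over 18 N is too hard.
- thumb_pad (a point): Centre of the upper face of the lever's thumb pad: steel plate, 26 mm (own x of the winder) by 24 mm, 40 mm along own x and 120 mm along own y from the winder's origin (58 mm beyond the pin), 172 mm above the bench and level when released, free from above. Pressing it straight down lifts the nose.
- pawl_nose (a point): Lower tip of the steel pawl's nose, at the very top of the ratchet wheel, 62 mm from the pin: 145 mm above the bench when seated in a tooth, clear of the teeth from 153 mm. A spring drops it back as soon as the pad is let go.
- dapping_block: Bystander: loose steel cube of 46 mm with round hollows in its faces, on the bench beside the winder. Origin: centre of its underside.
- stone: Bystander: loose grey sharpening stone, 120 by 45 by 22 mm, on the other side. Origin: centre of its underside.
- ring_pad: Bystander: loose round leather-coloured pad, 80 mm across and 21 mm high, with a gold ring standing in it, in front of the winder's crank end. Origin: centre of its underside.

How it is judged:
By the outcome, as a careful person would: the job done as asked, in the order asked, and still so for the second after the job is handed in, with the robot touching nothing.
It also fails if it takes over 67 s, if anything falls off the work surface, if the arm or the gripper's body presses on something with over 40 N, if the wrist force passes 120 N, or if a joint passes its speed limit or range.

### The arm

A 6-joint arm with a two-finger parallel gripper is mounted at the origin on the work surface. World frame = base frame: x ahead of the robot, y to its left, z up, the work surface at z = 0. Lengths are in mm, angles in rad, forces in N, time in s.
With the tool pointing down it reaches from about 250 to 775 mm from the base axis. Payload 8.9 kg.
Tool frame: the origin (TCP) lies at the very end of the fingers, on their centre line; the grasp point (between the pads) lies 19 mm behind it; z points along the fingers, y is the direction in which the jaws open and shut (so a half turn about z gives the same grasp; the last joint's range is limited). The gripper opens to 85 mm and grips with 20 to 120 N. Pads are 22 mm wide; open, the fingers measure 114 mm over their backs; the gripper's body (76 mm by 85 mm) begins 54 mm behind the grasp point. The pads swing forward as they close: fully open they stand 13 mm farther back than shut.
Start: joints at [1.156, 0.291, -0.153, 1.127, 0, 1.431], TCP at [142.96, 505.159, 231.305] pointing down, gripper open.
Joint ranges: [-2.52, 2.52], [-0.91, 1.74], [-1.3, 1.37], [-1.96, 2.02], [-1.52, 1.47], [-3.14, 3.14]. Speed limits (rad/s): [2.22, 2.22, 2.79, 3.14, 3.14, 3.14].

### API

Orientations are given as a unit quaternion [w, x, y, z].
In Python, from bench import r, solve_ik, read_camera, calibration, spotter gives the robot as it stands. Calls block until the motion is done:
- r.move_ptp(position, orientation): joint-space move of the TCP to a pose.
- r.move_l(position, frame=None, speed=150, guard=None): straight line of the TCP; frame=None keeps the orientation; speed is the mean speed in mm/s. With guard (N) it stops when the force on the tool has changed by that much, and returns True; else False.
- r.movej(angles): joint-space move.
- r.command_gripper(opening, force=None): opening from 0.0 (shut) to 1.0 (fully open); force is the grip in N (None keeps the last); returns when the fingers have stopped.
- r.sleep(seconds).
- solve_ik(position, orientation): joint angles nearest the present ones, or None.
- r.sense(): the state.
- read_camera(name): name is "scene" or "side" or "wrist"; returns the picture (400x640x3 uint8, red, green, blue); there is no depth.
- calibration(name): a dict with "K" (3x3 intrinsics, pixels), "world_to_cam" (4x4, takes a point from world to camera coordinates); the wrist camera has in their place "mount" (4x4, takes a point from camera to tool coordinates, whose origin is the TCP and whose axes are the flange's). Camera axes: x right, y down, z forward; pixel columns grow to the right and rows downward; lengths in mm; the calibration is good to about 2 mm. A picture is of the moment at which its call begins: read the wrist's pose just before it. calibration takes no time and is no camera call.
A pose or a line that the arm cannot do raises r.PlanningError and nothing moves.
- r.hand_in(): hands the job in, once; it reports no verdict.
Trained networks look in the newest picture that a camera, given by its name, has taken for a name from the list of things; names that differ only in an ending like _2 or _b are one class to them, and where a whole thing is asked for, a point or a joint stands for the part that bears it (a point fixed in the world has none). Each returns a list of dicts, best first, with "score" (0 to 1); they miss things now and then, are a little off and sometimes report something else, mostly with a low value. They report only what shows in the picture. A call takes as long as a camera call.
- spotter.regions_of(camera, thing): "pixels" (400x640 bool, what is visible of it) and "point" ([column, row] in pixels, amid what is visible of it).
- spotter.place_of(camera, thing): "point" ([column, row] in pixels: a listed point, or the origin of a listed thing).
The state is a dict: "time_s": time; "qpos": joint angles; "qd": joint speeds; "effort": joint torques, N m; "eef_pos": TCP position; "tcp_rot": TCP orientation; "ft_force": force on the tool from outside, world axes, zero at the start; "torque": the same for the moment, N m; "finger_gap": opening from 0.0 (shut) to 1.0 (fully open).
Only numpy, scipy, OpenCV 4.12 (cv2) and the standard library are available. Lean on these libraries where they do the work, as an engineer would, in place of code of your own. Each camera call takes 0.05 s, during which the arm holds its last target.

## Working session

There is one attempt and no reset: what is moved stays moved. The work goes in short steps, each a Python script; the robot and the scene stay as the last script left them, time stands still between calls to the robot, and variables do not carry over. Pictures are saved under pics/ and viewed, and the job is handed in when it is done.

```bash
ls; mkdir -p pics
python3 - <<'E'
from bench import r, solve_ik, read_camera, calibration, spotter
import cv2,numpy as np
s=r.sense();print(s['time_s'],s['ft_force'],s['eef_pos'],s['tcp_rot'],s['finger_gap'])
for c in ['scene','side']:
    im=read_camera(c); cv2.imwrite(f'pics/{c}0.png',im[:,:,::-1])
    for t in ['thumb_pad','winder','crank_knob','pawl_nose']:
        print(c,t,[(np.round(d['point'],1),round(d['score'],2)) for d in spotter.place_of(c,t)[:3]])
    k=calibration(c);print(np.round(k['K'],1).tolist(),np.round(k['world_to_cam'],3).tolist())
print(r.sense()['time_s'])
E
```

```text
pics
0.0 [ 0.14195247 -0.25994597  0.10611118] [142.80205329 504.75746486 230.72694612] [-1.75630542e-04  1.37450182e-01  9.90508466e-01 -6.28687038e-04] 1.0001647746691145
scene thumb_pad [(array([374.2, 213.8]), 0.62)]
scene winder [(array([328.5, 243.2]), 0.76)]
scene crank_knob [(array([303.9, 254.4]), 0.73)]
scene pawl_nose [(array([318.8, 208.6]), 0.82), (array([346.6, 315.9]), 0.55)]
[[409.0, 0.0, 316.3], [0.0, 409.0, 208.6], [0.0, 0.0, 1.0]] [[-0.355, 0.935, -0.012, 235.029], [0.668, 0.244, -0.703, -273.196], [-0.654, -0.258, -0.712, 1350.181], [0.0, 0.0, 0.0, 1.0]]
side thumb_pad [(array([275.5, 158.2]), 0.65), (array([298.5, 243.4]), 0.42)]
side winder [(array([299.3, 246.8]), 0.91)]
side crank_knob [(array([333.8, 214.1]), 0.8), (array([274.4, 188.3]), 0.21)]
side pawl_nose [(array([309.6, 194.2]), 0.67)]
[[377.6, 0.0, 314.7], [0.0, 377.6, 199.3], [0.0, 0.0, 1.0]] [[0.764, -0.645, -0.017, -462.189], [-0.501, -0.577, -0.645, 359.833], [0.406, 0.501, -0.764, 680.908], [0.0, 0.0, 0.0, 1.0]]
0.5
```

View pics/scene0.png

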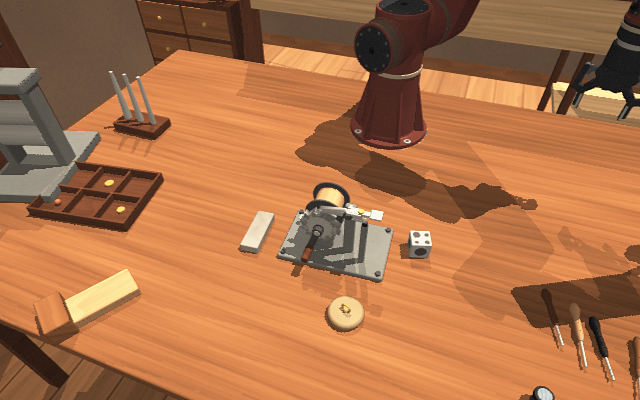

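View pics/side0.png

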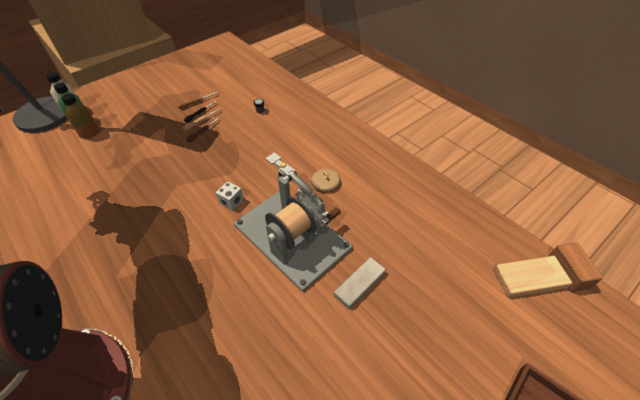

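```bash
cat > h.py <<'E'
import numpy as np
from scipy.optimize import least_squares
from bench import calibration
def cam(c):
    k=calibration(c);return np.array(k['K']),np.array(k['world_to_cam'])
def proj(c,p):
    K,T=cam(c);q=T[:3,:3]@np.asarray(p)+T[:3,3];q=K@q;return q[:2]/q[2]
def onplane(c,uv,z):
    K,T=cam(c);d=T[:3,:3].T@np.linalg.solve(K,[uv[0],uv[1],1]);o=-T[:3,:3].T@T[:3,3]
    return o+d*(z-o[2])/d[2]
def W(pose,l):
    x,y,a=pose;c,s=np.cos(a),np.sin(a);return np.array([x+c*l[0]-s*l[1],y+s*l[0]+c*l[1],l[2]])
E
python3 - <<'E'
from h import *
obs={'scene':{'thumb_pad':(374.2,213.8),'winder':(328.5,243.2),'pawl_nose':(318.8,208.6)},
'side':{'thumb_pad':(275.5,158.2),'winder':(299.3,246.8),'pawl_nose':(309.6,194.2)}}
for c in obs:
  for t,z in [('thumb_pad',172),('winder',0),('pawl_nose',145)]: print(c,t,onplane(c,obs[c][t],z).round(1))
L={'thumb_pad':(40,120,172),'winder':(0,0,0),'pawl_nose':(40,0,145)}
def f(p): return np.concatenate([proj(c,W(p,L[t]))-obs[c][t] for c in obs for t in L])
best=min((least_squares(f,[300,500,a],loss='soft_l1') for a in np.arange(0,6.3,.7)),key=lambda s:s.cost)
print(best.x,best.cost,f(best.x).round(1))
print('pad',W(best.x,L['thumb_pad']))
E
```

```text
scene thumb_pad [571.2  93.5 172. ]
scene winder [540.6 -14.2  -0. ]
scene pawl_nose [571.1 -26.9 145. ]
side thumb_pad [572.5  90.4 172. ]
side winder [532.1 -30.5   0. ]
side pawl_nose [576.7 -20.4 145. ]Traceback (most recent call last):
  File "<stdin>", line 8, in <module>
  File "<stdin>", line 8, in <genexpr>
    return func(*args, **kwargs)
    result = trf(vector_fun.fun, vector_fun.jac, x0, f0, J0, lb, ub, ftol, xtol,
                 gtol, max_nfev, x_scale, loss_function, tr_solver,
                 tr_options.copy(), verbose, callback=callback_wrapped)
    return trf_no_bounds(
        fun, jac, x0, f0, J0, ftol, xtol, gtol, max_nfev, x_scale,
        loss_function, tr_solver, tr_options, verbose, callback=callback)
    J = jac(x)
    self._update_jac()
    ~~~~~~~~~~~~~~~~^^
    self.J = self.jac_wrapped(xp_copy(self.x), f0=self.f)
             ~~~~~~~~~~~~~~~~^^^^^^^^^^^^^^^^^^^^^^^^^^^^
    J, dct = approx_derivative(
             ~~~~~~~~~~~~~~~~~^
        self.fun,
        ^^^^^^^^^
    ...<2 lines>...
        **self.finite_diff_options,
        ^^^^^^^^^^^^^^^^^^^^
[... 293 characters left out ...]
       ^^^
    df = [f_eval - f0 for f_eval in f_evals]
                                    ^^^^^^^
    f = np.atleast_1d(self.fun(x, *self.args, **self.kwargs))
                      ~~~~~~~~^^^^^^^^^^^^^^^^^^^^^^^^^^^^^^
    return np.atleast_1d(self.fun(x))
                         ~~~~~~~~^^^
    return self.f(x, *self.args, **self.kwargs)
           ~~~~~~^^^^^^^^^^^^^^^^^^^^^^^^^^^^^^
  File "<stdin>", line 7, in f
  File "h.py", line 7, in proj
    K,T=cam(c);q=T[:3,:3]@np.asarray(p)+T[:3,3];q=K@q;return q[:2]/q[2]
        ~~~^^^
  File "h.py", line 5, in cam
    k=calibration(c);return np.array(k['K']),np.array(k['world_to_cam'])
ValueError: time passes only in moves, steps and waits
```

The scene view shows the pad at about (374,214), the ratchet wheel at about (320,222) and the crank hanging down-left to the knob at about (305,254). The side view shows the pad at (275,158) and the knob at (333,214). Both agree with the networks.

```bash
sed -i 's/^def cam(c):/_C={}\ndef cam(c):\n    if c not in _C: _C[c]=_cam(c)\n    return _C[c]\ndef _cam(c):/' h.py
cat > fit.py <<'E'
from h import *
obs={'scene':{'thumb_pad':(374.2,213.8),'winder':(328.5,243.2),'pawl_nose':(318.8,208.6),'k':(303.9,254.4)},
'side':{'thumb_pad':(275.5,158.2),'winder':(299.3,246.8),'pawl_nose':(309.6,194.2),'k':(333.8,214.1)}}
L={'thumb_pad':(40,120,172),'winder':(0,0,0),'pawl_nose':(40,0,145)}
def f(p): return np.concatenate([proj(c,W(p,L[t]))-obs[c][t] for c in obs for t in L])
def fk(q,p,o=None): return np.concatenate([proj(c,W(p,(q[0],-55*np.sin(q[1]),105+55*np.cos(q[1]))))-(o or obs)[c]['k'] for c in ['scene','side']])
if __name__=='__main__':
    s=least_squares(f,[540,-20,0.2],loss='soft_l1',x_scale=[100,100,1]);p=s.x
    print(p,s.cost,f(p).round(1));print('pad',W(p,L['thumb_pad']))
    for a in (1.57,2.1,2.6):
        k=least_squares(fk,[70,a],args=(p,));print(k.x,k.x[1]/.5236,k.fun.round(1))
E
python3 fit.py
python3 - <<'E'
from bench import r,calibration
import numpy as np
print(np.round(calibration('wrist')['mount'],2).tolist(), calibration('wrist')['K'])
E
```

```text
[ 5.33220790e+02 -2.63465665e+01  5.76003081e-03] 9.04452421613312 [ 0.   0.5 -3.6 -3.5 -0.   0.8 -0.9 -0.8 -0.7 -1.4  0.5  2.4]
pad [572.52892648  93.88184276 172.        ]
[97.02904918  2.86911773] 5.479598412271916 [ 0.2 -0.2  0.2 -0.2]
[97.02904918  2.86911773] 5.4795984087455745 [ 0.2 -0.2  0.2 -0.2]
[97.02904919  2.86911773] 5.479598414374638 [ 0.2 -0.2  0.2 -0.2]
[[0.0, -0.95, -0.32, 81.72], [1.0, 0.0, 0.0, -0.57], [-0.0, -0.32, 0.95, -142.75], [0.0, 0.0, 0.0, 1.0]] [[355.74259287   0.         319.03241289]
 [  0.         355.74259287 195.89504979]
 [  0.           0.           1.        ]]
```

```bash
cat >> h.py <<'E'
QD=[0,.70710678,-.70710678,0]
E
python3 - <<'E'
from bench import r, solve_ik, read_camera, calibration, spotter
import cv2,numpy as np
from fit import *
from h import QD
for q in (QD,[0,.70710678,.70710678,0]):
    print(q,[None if (j:=solve_ik([572.5,97,z],q)) is None else np.round(j,2) for z in (150,260)])
r.command_gripper(0.0,40)
r.move_ptp([572.5,97,265],QD)
s=r.sense();print(s['time_s'],s['eef_pos'],s['ft_force'],s['tcp_rot'])
im=read_camera('wrist');cv2.imwrite('pics/w1.png',im[:,:,::-1])
print([(np.round(d['point'],1),round(d['score'],2)) for d in spotter.place_of('wrist','thumb_pad')[:3]])
print([(np.round(d['point'],1),round(d['score'],2)) for d in spotter.place_of('wrist','crank_knob')[:3]])
for c in ['scene','side']:
    im=read_camera(c);cv2.imwrite(f'pics/{c}1.png',im[:,:,::-1])
    print(c,[(t,np.round(d['point'],1),round(d['score'],2)) for t in('crank_knob','thumb_pad') for d in spotter.place_of(c,t)[:3]])
print(r.sense()['time_s'])
E
```

```text
[0, 0.70710678, -0.70710678, 0] [array([ 0.04,  0.45, -0.14,  0.98,  0.  , -1.53]), array([ 0.04,  0.39,  0.06,  1.24,  0.  , -1.53])]
[0, 0.70710678, 0.70710678, 0] [array([ 0.04,  0.45, -0.14,  0.98,  0.  ,  1.61]), array([0.04, 0.39, 0.06, 1.24, 0.  , 1.61])]
3.775 [572.35241663  97.48338249 265.00789088] [ 0.39368139 -0.02993206 -0.08491784] [-2.43914174e-05  7.07206438e-01 -7.07007107e-01 -6.17491243e-05]
[(array([328.5, 194.9]), 0.97), (array([196.4, 136.9]), 0.73)]
[(array([259.4,   1.3]), 0.94)]
scene [('crank_knob', array([301.8, 251.9]), 0.85), ('thumb_pad', array([375.9, 215.4]), 0.91)]
side [('crank_knob', array([334.5, 215.1]), 0.77), ('thumb_pad', array([274.1, 157.6]), 0.78), ('thumb_pad', array([301.5, 245. ]), 0.66)]
4.225
```

View pics/w1.png

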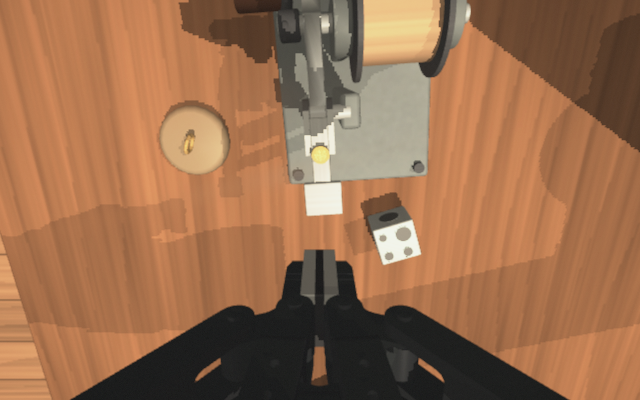

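Run:
```python
import cv2,numpy as np
im=cv2.imread('pics/scene1.png')[160:300,240:440]; cv2.imwrite('pics/sc1c.png',cv2.resize(im,(800,560),interpolation=cv2.INTER_CUBIC))
from bench import calibration
from fit import *
from scipy.spatial.transform import Rotation as R
k=calibration('wrist');K=np.array(k['K']);M=np.array(k['mount'])
Rt=R.from_quat([0,.70710678,-.70710678,0],scalar_first=True).as_matrix()
T=np.array([572.35,97.48,265.0])
def onw(uv,z):
    d=Rt@M[:3,:3]@np.linalg.solve(K,[*uv,1]);o=Rt@M[:3,3]+T;return o+d*(z-o[2])/d[2]
print('pad',onw((328.5,194.9),172))
obs['scene']['k']=(301.8,251.9);obs['side']['k']=(334.5,215.1)
for c,t,u in (('scene','thumb_pad',(375.9,215.4)),('side','thumb_pad',(274.1,157.6))): print(onplane(c,u,172))
k=least_squares(fk,[70,2.1],args=([533,-26.3,0.006],));print(k.x,k.x[1]/.5236,k.fun)
# candidates
for n in range(6):
    q=n*.5236; print(n,[proj(c,W([533,-26.3,.006],(90,-55*np.sin(q),105+55*np.cos(q)))).round(1) for c in('scene','side')])
```

```text
pad [565.89698839  93.53600197 172.        ]
[574.39099047  97.85445312 172.        ]
[571.27317898  93.99190611 172.        ]
[94.49326374  2.75724897] 5.265945319432126 [0.29629985 0.12350891 0.31240715 0.40474307]
0 [array([310.4, 220.6]), array([327.9, 180.1])]
1 [array([298.1, 219.7]), array([336.6, 189.8])]
2 [array([289.7, 223.8]), array([342.8, 201.5])]
3 [array([287.3, 231.6]), array([344.6, 211.6])]
4 [array([291.1, 240.6]), array([341.8, 217.3])]
5 [array([299.9, 248.8]), array([335.4, 217.4])]
```

View pics/sc1c.png

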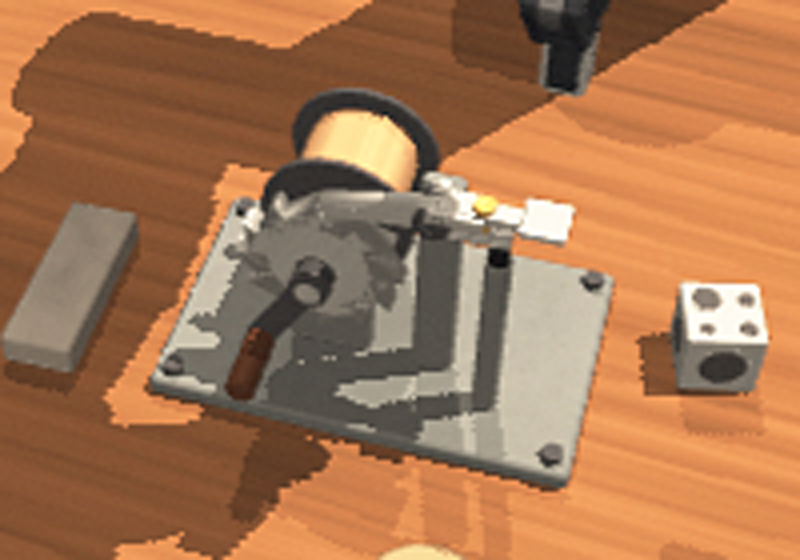

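The wrist view shows the pad at about (323,199), about 3 mm to −x of the tool. In the scene view the crank hangs down-left, matching 5 teeth wound. Next I'll press with a force guard.

Run:
```python
from bench import r, read_camera, spotter
from h import QD
import cv2,numpy as np
r.move_l([570,99,178],speed=90)
r.sleep(0.15)
s=r.sense();f0=s['ft_force'];print(s['time_s'],s['eef_pos'].round(2) if hasattr(s['eef_pos'],'round') else s['eef_pos'],f0)
hit=r.move_l([570,99,146],speed=5,guard=11.5)
s=r.sense();print(hit,s['time_s'],s['eef_pos'],np.array(s['ft_force'])-f0)
im=read_camera('scene');cv2.imwrite('pics/sc2.png',cv2.resize(im[160:300,240:440,::-1],(800,560),interpolation=cv2.INTER_CUBIC))
print([(np.round(d['point'],1),round(d['score'],2)) for d in spotter.place_of('scene','crank_knob')[:2]])
s=r.sense();print(s['time_s'],s['eef_pos'],np.array(s['ft_force'])-f0)
np.save('f0.npy',f0)
```

```text
5.4917 [570.38  99.   178.54] [0.27220012 0.37062458 0.71227405]
True 9.2667 [570.0462406   99.85498808 158.63070001] [-2.19534135  0.29480961  8.1566868 ]
[(array([300.5, 250.5]), 0.79)]
9.3667 [570.07973532  99.82556797 158.77117198] [-2.15511451  0.05283217  9.02074834]
```

View pics/sc2.png

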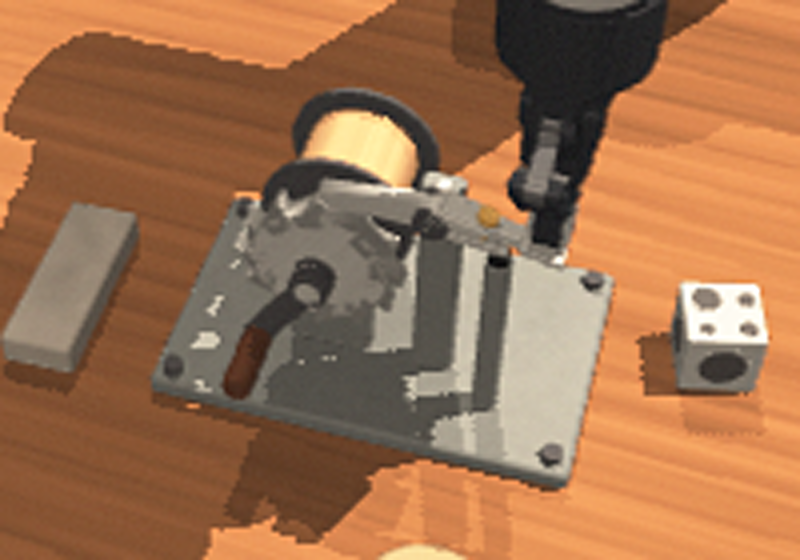

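The pawl appears raised, with the crank barely moved and the force at 9 N. That could be the loaded nose or the stop, so I'll wait 0.4 s and check for drum motion.

Run:
```python
from bench import r, read_camera, spotter
import cv2,numpy as np
f0=np.load('f0.npy')
for i in range(3):
    r.sleep(0.1)
    read_camera('scene');print([(np.round(d['point'],1),round(d['score'],2)) for d in spotter.place_of('scene','crank_knob')[:2]])
    s=r.sense();print(s['time_s'],s['eef_pos'],np.array(s['ft_force'])-f0)
im=read_camera('scene');cv2.imwrite('pics/sc3.png',cv2.resize(im[160:300,240:440,::-1],(800,560),interpolation=cv2.INTER_CUBIC))
```

```text
[(array([300.3, 253.6]), 0.88)]
9.5667 [570.08976614  99.84193248 158.83297331] [-2.53156255  0.59638573  8.80880262]
[(array([300. , 248.2]), 0.55)]
9.7667 [570.05754985  99.88365896 158.7873507 ] [-3.06757711  0.37728424  7.73922283]
[(array([296.4, 251.6]), 0.96)]
9.9667 [570.05877121  99.86567336 158.80327712] [-2.96324962 -0.44462005  8.28781174]
```

View pics/sc3.png

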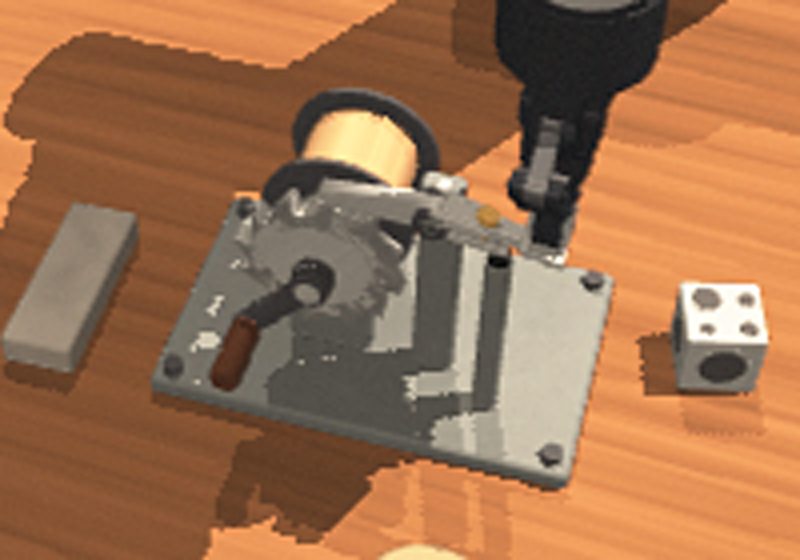

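The drum is turning and the force holds steady at about 8 N, so the lever is just onto the stop. I'll track the angle over time.

```bash
cat > track.py <<'E'
import sys,json,os
from bench import r, read_camera, spotter
from fit import *
import cv2
f0=np.load('f0.npy');P=[533,-26.3,.006]
def ang(c,uv,X=93):
    q=np.linspace(-.6,2.9,351)
    e=np.array([np.hypot(*(proj(c,W(P,(X,-55*np.sin(a),105+55*np.cos(a))))-uv)) for a in q]);i=e.argmin();return q[i],e[i]
LOG='log.json';log=json.load(open(LOG)) if os.path.exists(LOG) else []
def measure(verbose=True):
    t=r.sense()['time_s'];o=[]
    for c in('scene','side'):
        t=r.sense()['time_s'];read_camera(c);d=spotter.place_of(c,'crank_knob')
        if d and d[0]['score']>.4:
            a,e=ang(c,d[0]['point']);o.append((c,round(float(a),2),round(float(e),1),round(d[0]['score'],2)))
            if e<5: log.append((t,float(a),c))
    s=r.sense()
    if verbose: print(round(t,2),o,'F',(np.array(s['ft_force'])-f0).round(1),'z',round(s['eef_pos'][2],2))
def save(n): 
    json.dump(log,open(LOG,'w'))
    im=read_camera('scene');cv2.imwrite(f'pics/{n}.png',cv2.resize(im[160:300,240:440,::-1],(800,560),interpolation=cv2.INTER_CUBIC))
def fitline():
    a=np.array([(l[0],l[1]) for l in log if l[0]>9.2])
    s=least_squares(lambda p:p[0]-p[1]*(a[:,0]-9.2)-a[:,1],[2.6,.2],loss='soft_l1',f_scale=.05)
    return s.x
E
python3 - <<'E'
from track import *
while r.sense()['time_s']<14: measure(); r.sleep(.5)
a=fitline();print(a,'t(0.3)=',9.2+(a[0]-.3)/a[1])
save('sc4');im=read_camera('side');cv2.imwrite('pics/sd4.png',im[:,:,::-1]);print(r.sense()['time_s'])
E
```

```text
10.12 [('scene', 2.5, 2.4, 0.56), ('side', 2.48, 0.7, 0.56)] F [-2.7  0.3  8.2] z 158.78
10.82 [('scene', 2.39, 1.6, 0.7), ('side', 2.03, 3.4, 0.97)] F [-2.8 -0.3  7.2] z 158.79
11.52 [('scene', 2.23, 4.9, 0.57), ('side', 1.7, 1.9, 0.91)] F [-2.1 -0.1  8.8] z 158.78
12.22 [('scene', 2.01, 1.3, 0.8), ('side', 1.92, 2.5, 0.64)] F [-1.8  0.1  7.4] z 158.8
12.92 [('scene', 1.89, 1.1, 0.74), ('side', 1.63, 2.7, 0.76)] F [-3.1 -0.1  8.4] z 158.78
13.62 [('scene', 1.82, 2.3, 0.75), ('side', 1.44, 2.3, 0.8)] F [-1.7  0.2  8.1] z 158.78
[2.71299296 0.25672215] t(0.3)= 18.59923954189647
14.3167
```

View pics/sc4.png

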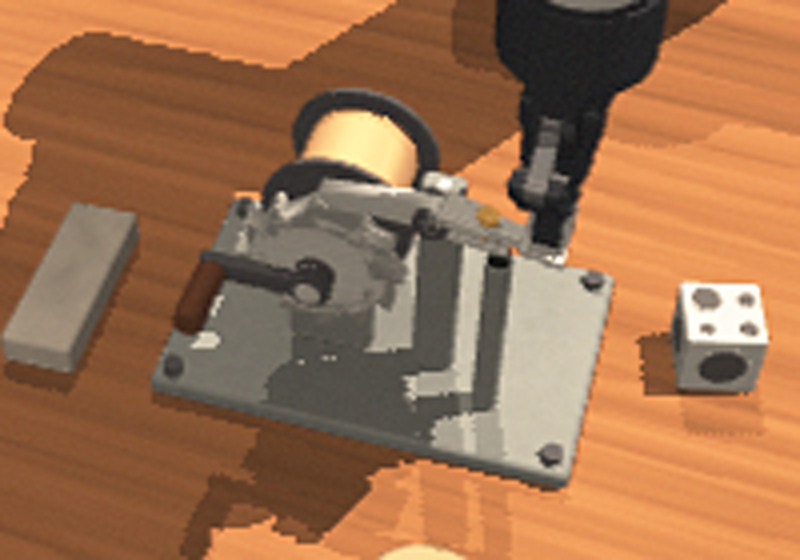

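At t=14.3 s the knob is at about (290,232), which is about 1.6 rad. The rate fits 0.2 rad/s and the scene camera is more consistent than the side one, so I'll continue with the scene view.

```bash
sed -i "s/if l\[0\]>9.2\]/if l[0]>9.2 and l[2]=='scene']/" track.py
python3 - <<'E'
from track import *
while r.sense()['time_s']<18.3: measure(); r.sleep(.4)
a=fitline();print(a,'t(0.3)=',9.2+(a[0]-.3)/a[1])
save('sc5');print(r.sense()['time_s'])
E
```

```text
14.42 [('side', 1.4, 1.1, 0.64)] F [-2.2  0.4  7.3] z 158.79
15.02 [('scene', 1.55, 2.1, 0.62), ('side', 1.31, 0.3, 0.7)] F [-1.6 -0.3  8.4] z 158.8
15.62 [('scene', 1.45, 1.8, 0.57), ('side', 1.14, 0.7, 0.59)] F [-1.9  0.9  7.9] z 158.78
16.22 [('scene', 1.48, 0.5, 0.56), ('side', 1.07, 1.7, 0.64)] F [-2.2 -0.1  7.5] z 158.77
16.82 [('scene', 1.51, 2.9, 0.81), ('side', 0.83, 0.4, 0.61)] F [-1.8  0.1  8.3] z 158.79
17.42 [('scene', 0.95, 3.7, 0.55), ('side', 0.82, 2.8, 0.75)] F [-1.8  0.6  6.5] z 158.8
18.02 [('scene', 0.67, 5.7, 0.62), ('side', 0.77, 0.9, 0.66)] F [-2.5 -0.2  7.9] z 158.78
[2.63577566 0.18742311] t(0.3)= 21.662580749560377
18.5667
```

View pics/sc5.png

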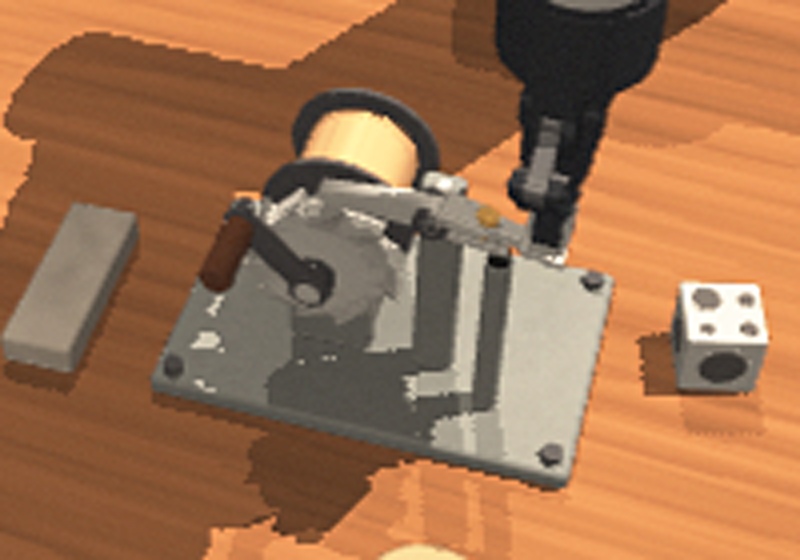

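At t=18.52 s the visible knob centre is at about (297,223), roughly 0.72 rad, so 0.3 rad should come at about 20.5 s. I'll step to 19.9 s and look again.

Run:
```python
from track import *
r.sleep(.6);measure();r.sleep(.2)
save('sc6');print(r.sense()['time_s'])
im=read_camera('side');cv2.imwrite('pics/sd6.png',cv2.resize(im[120:300,220:400,::-1],(600,600)))
for n in range(0,21,1):
    q=n*.1; print(n/10,*[((proj('scene',W(P,(93,-55*np.sin(q),105+55*np.cos(q))))-[240,160])*4).round(0)],end='; ')
print(((proj('scene',W(P,(72,0,105)))-[240,160])*4))
```

```text
19.27 [('scene', 0.58, 1.4, 0.69), ('side', 0.58, 4.4, 0.62)] F [-2.2 -0.1  7.7] z 158.79
19.6167
0.0 [279. 246.]; 0.1 [269. 244.]; 0.2 [259. 243.]; 0.3 [250. 242.]; 0.4 [241. 242.]; 0.5 [232. 243.]; 0.6 [224. 244.]; 0.7 [216. 246.]; 0.8 [210. 249.]; 0.9 [204. 253.]; 1.0 [199. 257.]; 1.1 [194. 262.]; 1.2 [191. 267.]; 1.3 [189. 273.]; 1.4 [187. 279.]; 1.5 [187. 285.]; 1.6 [187. 292.]; 1.7 [189. 299.]; 1.8 [191. 306.]; 1.9 [194. 313.]; 2.0 [198. 320.]; [295.6529556  288.58836224]
```

View pics/sc6.png

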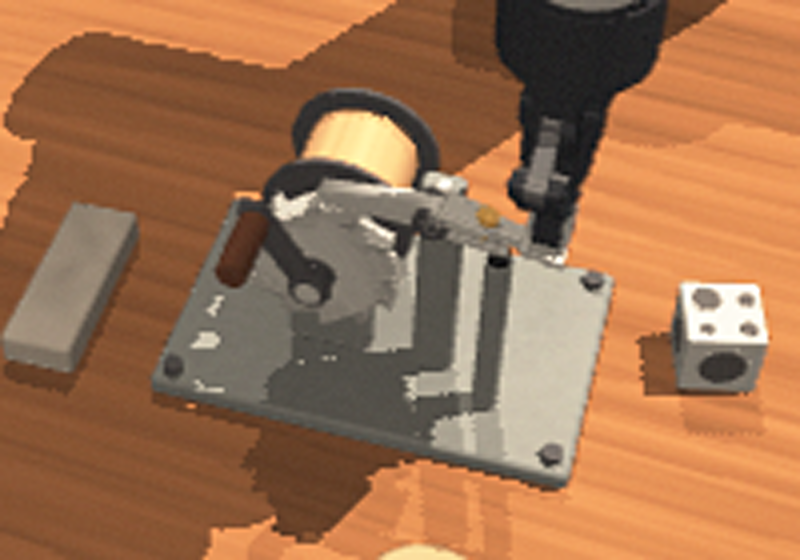

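View pics/sd6.png

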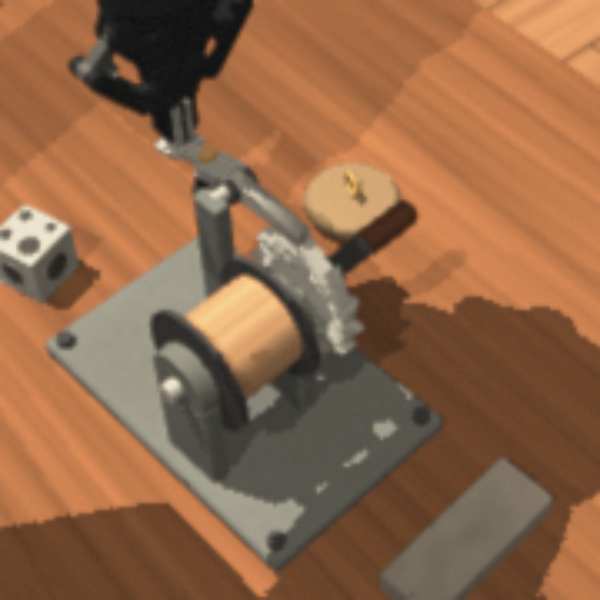

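At 19.57 s the knob is at about (242,246) in the crop, roughly 0.48 rad. I'll do one more short step and look before releasing.

Run:
```python
from track import *
r.sleep(.75)
save('sc7');print(r.sense()['time_s'])
```

```text
20.4667
```

View pics/sc7.png

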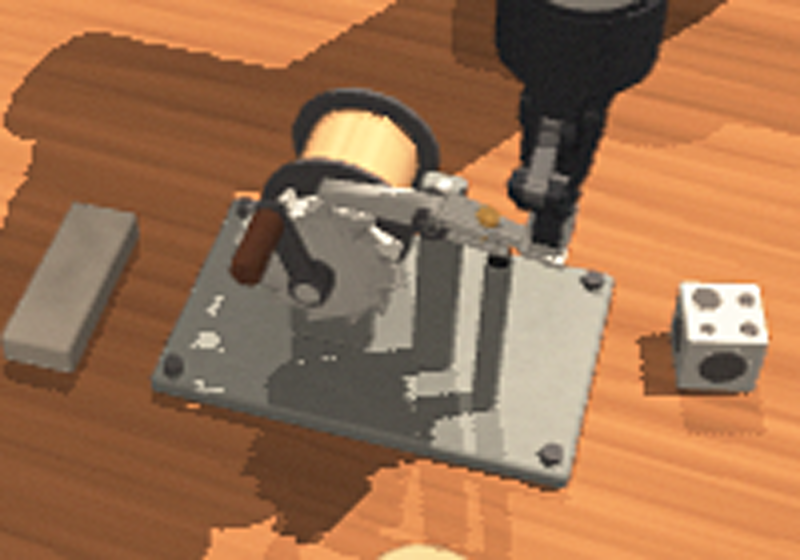

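The knob is now at (256,246) in the crop, roughly 0.31 rad, in the middle of the last tooth's window. Releasing now.

Run:
```python
from track import *
r.move_l([570,99,200],speed=200)
print(r.sense()['time_s']); save('sc8')
r.move_l([570,99,265],speed=100)
r.sleep(1.5);measure()
save('sc9');r.sleep(2);measure();save('sc10');im=read_camera('side');cv2.imwrite('pics/sd10.png',cv2.resize(im[120:300,220:400,::-1],(600,600)))
cv2.imwrite('pics/w10.png',read_camera('wrist')[:,:,::-1])
print(r.sense()['time_s'],r.sense()['ft_force'])
```

```text
20.825
23.27 [('scene', -0.13, 0.7, 0.91), ('side', -0.09, 1.7, 0.85)] F [-0.7  0.4 -0.6] z 264.99
25.52 [('scene', -0.15, 0.9, 0.73), ('side', -0.09, 2.1, 0.58)] F [-0.7 -0.9 -0.8] z 265.03
25.775 [ 0.72733208  0.22421888 -0.25865072]
```

View pics/sc8.png

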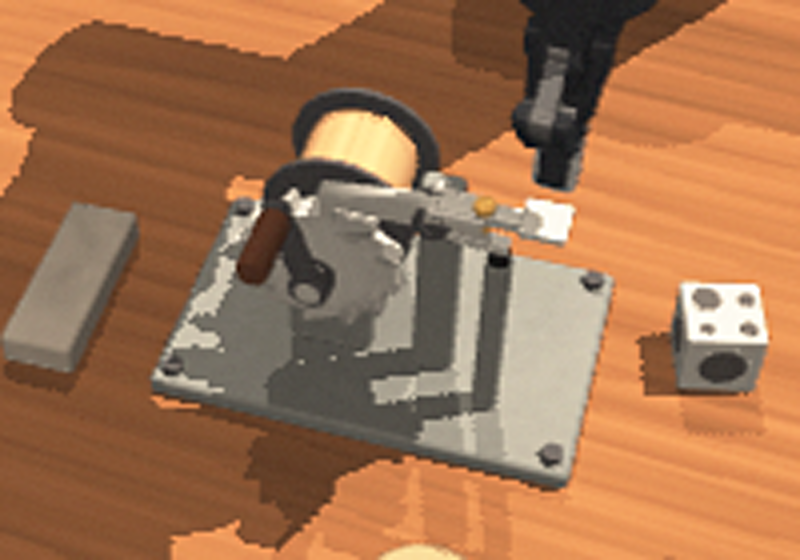

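View pics/sc10.png

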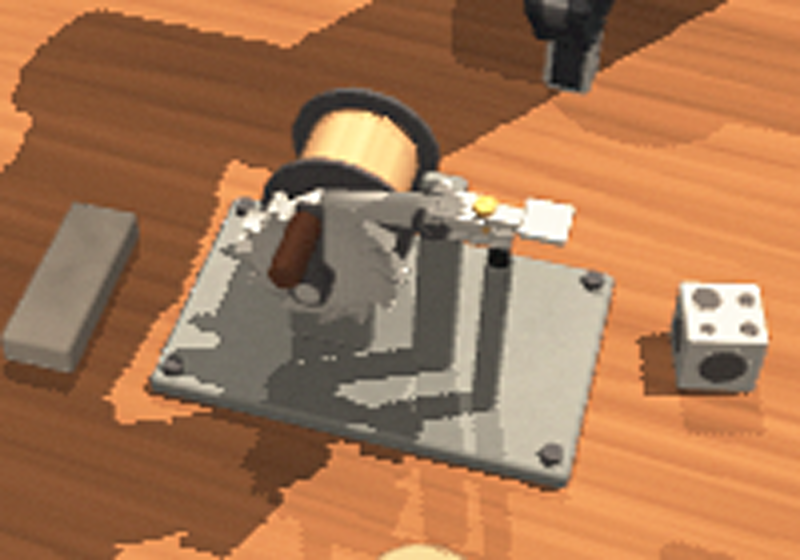

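View pics/sd10.png

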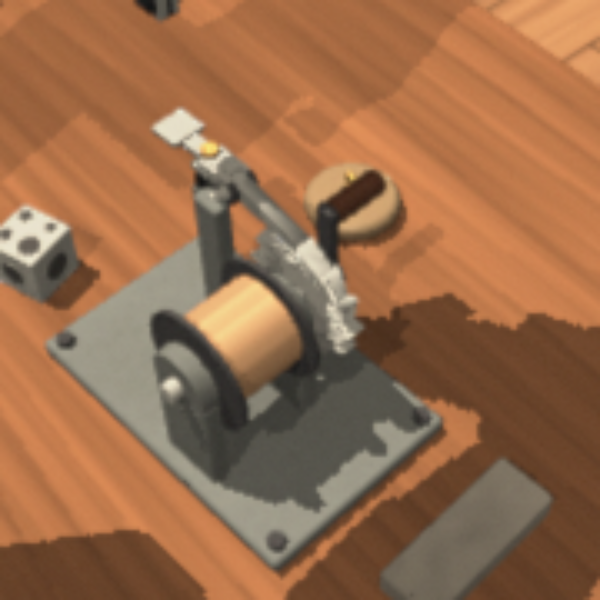

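View pics/sc9.png

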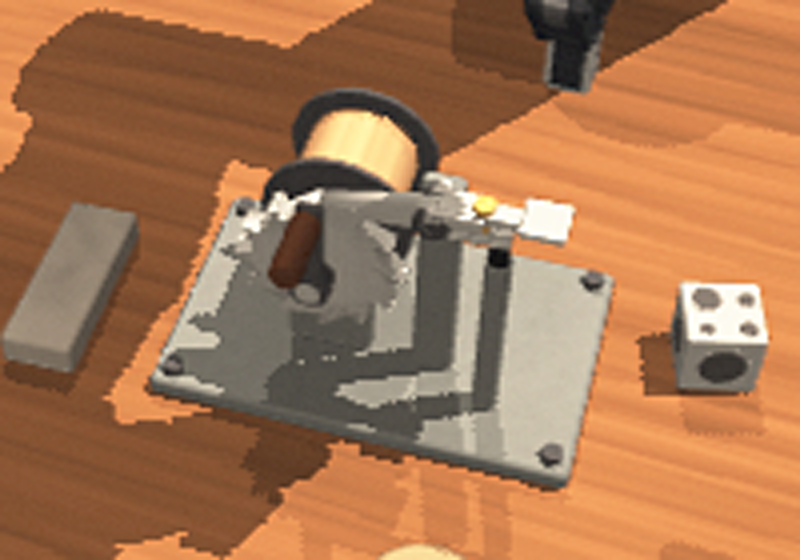

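Released cleanly: the pad is back level, the pawl nose is seated, and the crank is upright in both views. Its position is identical at 23.3 s and 25.5 s, and the block and stone have not moved. Handing in.

```bash
python3 -c "
from bench import r
print(r.hand_in(), r.sense()['time_s'])"
```

```text
the job is handed in; nothing more can be done
the job is handed in; nothing more can be done
```

The crank is held upright at drum 0 with the pawl seated, and I handed the job in at about 26 s. It started 5 teeth wound.

- **Press:** I pressed the thumb pad with the closed fingertips under a force guard set to trip at 11.5 N. It tripped with the pawl clear. The pad then held at 7 to 9 N downward, with a side force of 2 to 3 N. That is below the 12 to 14 N given as safely on the stop, but the drum turned steadily at about 0.2 rad/s the whole way, so I did not press harder.
- **Release:** I let go at about 0.3 rad, with the pawl inside the last tooth's window, and backed off to well above the winder.
- **Final checks:** The pad was back level, and the scene pictures at 23.3 s and 25.5 s were identical. The side view shows the crank arm upright. The tool force was back near zero. The dapping block and stone had not moved in the pictures, and the ring pad showed no shift in the side view.
- **What disagreed:** The automatic angle readings at rest were −0.09 to −0.15 rad rather than 0. My model of the winder was off by about 2 pixels, and the two cameras differed by up to 0.5 rad, mostly less, while the drum turned. I therefore timed the release from the pictures. Correcting for that offset gives about 0 to −0.05 rad, and the next tooth lower would be at −0.52.

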